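# Close the steering gearbox and set its adjuster

## Task

Lower the green cover over the two locating pins of the steering gearbox, without dropping it, until it lies flush. Then turn the blue adjuster screw clockwise until it seats, back it off a quarter turn, and finish while still gripping the screw there, so that a colleague can tighten its lock nut. Leave the cover fitted and the other tools and parts on the bench undisturbed.

Things in the scene. Friction and masses are not known exactly. Their poses are not given: they have to be found in the camera images.
- gearbox: Fixed grey steering gearbox, 90 x 220 (y) mm, flat top at z = 60 mm, on a foot plate 120 x 250 x 12. Origin: underside centre, z up. A 24 mm shaft stub sticks 35 mm out of its +y end. Towards +y the top is open, with two upright pins (8 mm diameter, 14 mm tall, tapered tips) at x 0, y 3 and 87. At x 0, y -72 the adjuster stands over a 64 mm boss (top z = 68) and brass lock nut (24 mm wide, top z = 75).
- cover_seat (a point): Point on the gearbox's flat top midway between the two pins (gearbox x 0, y 45, z 60), axes as the gearbox: the pins stand 42 mm from it along its y, either way. The cover's origin comes here when it is fitted.
- cover: Loose green cover plate, 80 (x) x 116 (y) x 8 mm, 0.2 to 0.42 kg, lying flat on the bench. Origin: underside, centre; z up. Two through holes of 10.5 mm at y = -42 and +42 (x 0) with chamfered edges; it fits either way round. In its middle stands a rib to hold it by: 14 mm thick (along x), 46 mm long (along y), from z = 8 to z = 44.
- adjuster_grip (a point): On the vertical axis of the adjuster screw's blue fluted round head, 97 mm above the bench. Head: 36 mm diameter (39 over the flutes), from z = 80 to z = 110 mm, free all round, can be gripped from any side; it does not rise or sink as it turns. A white line on its top runs from the centre to the rim.
- adjuster (a joint): Adjuster angle, rad: grows clockwise seen from above; 0 = seated on a hard stop, white line along the gearbox's +y (to the red mark, towards the cover); -1.57 = a quarter turn off, white line along the gearbox's -x (yellow mark). Starts 0.7 to 2.3 short of the seat. Steady drag about 0.1 N m; stays where left. Twisted on at the seat, the head slips in the grip, harmlessly.
- deep_socket: Bystander: steel deep socket standing upright, 28 mm in diameter, 45 mm tall; origin at its underside; near the gearbox's +x side. Leave alone.
- screwdriver: Bystander: orange-handled screwdriver, 170 mm long, lying near the cover; leave alone.
- wrench: Bystander: steel wrench, 170 mm long, lying at the far middle of the work area; leave alone.
- oil_filter: Bystander: orange oil filter standing upright, 74 mm in diameter, 90 mm tall; origin at its underside; leave alone.
Not all that is in view belongs to the job. Of the things that look like the cover, take the one that is farthest to the robot's right at the start.

How it is judged:
By the outcome, as a careful person would: the job done as asked, in the order asked, and still so for the second after the job is handed in, while the arm keeps its last pose, push and grip.
It also fails if it takes over 64 s, if anything falls off the work surface, if the arm or the gripper's body presses on something with over 40 N, if the wrist force passes 120 N, or if a joint passes its speed limit or range.

## Robot

A 6-joint arm with a two-finger parallel gripper is mounted at the origin on the work surface. World frame = base frame: x ahead of the robot, y to its left, z up, the work surface at z = 0. Lengths are in mm, angles in rad, forces in N, time in s.
With the tool pointing down it reaches from about 275 to 750 mm from the base axis. Payload 10.2 kg.
Tool frame: the origin (TCP) lies at the very end of the fingers, on their centre line; the grasp point (between the pads) lies 19 mm behind it; z points along the fingers, y is the line along which they close (so a half turn about z gives the same grasp; the last joint's range is limited). The gripper opens to 85 mm and grips with 20 to 120 N. Pads are 22 mm wide; open, the fingers measure 114 mm over their backs; the gripper's body (76 mm by 85 mm) begins 54 mm behind the grasp point. The pads swing forward as they close: fully open they stand 13 mm farther back than shut.
Start: joints at [0.913, 0.313, 1.498, -0, 1.331, -0.223], TCP at [221.158, 476.151, 231.294] pointing down, gripper open.
Joint ranges: [-2.94, 2.94], [-0.97, 2.17], [0.19, 2.56], [-1.23, 4.37], [0.02, 3.11], [-2.88, 2.88]. Speed limits (rad/s): [2.39, 2.39, 3.01, 3.14, 3.14, 3.14].

## Interface

Orientations are given as a unit quaternion [w, x, y, z].
In Python, from rig import ctrl gives the robot as it stands.
- The arm moves only by the shell command python3 -m inch 'ROWS' [OPENING] [FORCE]. ROWS is text: rows parted by semicolons, each of 6 numbers parted by spaces: the shift along the tool's x, y, z in mm, then the turn, a rotation vector about the tool's x, y, z in units of 6 degrees (1.0 is 6 degrees). A call has exactly 10 rows; each row shifts and turns the commanded pose from where the row before left it, along the tool's axes as they then stand; what a row does not reach is not made up. A row lasts 1/12 s, in which the tool goes at most 41.7 mm and 7.16 degrees, less where a joint would pass 70% of its speed; a pose out of reach is approached as far as the arm can. A call with a gripper value outside its range is refused whole. OPENING is the opening, from 0 (shut) to 1 (fully open), set as the call begins (- or left out, the last holds). The fingers move at their own pace and stop on an object; FORCE is the grip in N (left out, the last holds). Time passes only in rows, so rows that do not move let the fingers close, or fill a call up. It gives the time, the measured TCP pose, the force, the opening and the grip force at its end, in the units of the state.
- ctrl.sense(): the state, without advancing time (a new reading comes with each control period).
- ctrl.capture(name): name is "scene" or "top" or "wrist"; returns a dict with "image" (384x512x3 uint8, red, green, blue), "intrinsics" (3x3 intrinsics, pixels), "D" ([k1, k2, p1, p2, k3] as OpenCV has them; the pictures are not rectified), "rvec" (rotation vector, rad) and "tvec" (3), from world to camera coordinates, as OpenCV has them. Camera axes: x right, y down, z forward; pixel columns grow to the right and rows downward; lengths in mm; the calibration is good to about 2 mm. A picture is of the moment at which its call begins. There is no depth.
- ctrl.finish_job(): hands the job in; it is judged then, once.
The state is a dict: "time_s": time; "joints": joint angles; "dq": joint speeds; "tau": joint torques, N m; "eef_pos": TCP position; "ee_rot": TCP orientation; "force": force on the tool from outside, world axes, zero at the start; "wrist_torque": the same for the moment, N m; "grip_width": opening from 0.0 (shut) to 1.0 (fully open); "grip_force": force on a finger pad.
Only numpy, scipy, OpenCV 4.12 (cv2) and the standard library are available. Lean on these libraries where they do the work, as an engineer would, in place of code of your own. Each camera call takes 0.05 s, during which the arm holds its last target. There are 200 camera calls.

## Working session

There is one attempt and no reset: what is moved stays moved. The work goes in short steps, Python scripts to look and compute and a shell command to move; the robot and the scene stay as the last step left them, time stands still between calls to the robot, and variables do not carry over. Pictures are saved under pics/ and viewed, at most 10 in all, crops included, and the job is handed in when it is done.

```bash
ls; mkdir -p pics; python3 - <<'E'
from rig import ctrl
import cv2,pickle
s=ctrl.sense(); print(s)
d={n:ctrl.capture(n) for n in("scene","top","wrist")}
pickle.dump(d,open('a.pkl','wb'))
import numpy as np
for n in d: print(n,d[n]['rvec'],d[n]['tvec'],d[n]['intrinsics'],d[n]['D'])
im=np.hstack([d['scene']['image'],d['top']['image']])[:,:,::-1]
cv2.imwrite('pics/a.png',cv2.resize(np.vstack([d['top']['image']])[:,:,::-1],(800,600)))
cv2.imwrite('pics/b.png',cv2.resize(np.vstack([d['scene']['image']])[:,:,::-1],(800,600)))
E
```

```text
pics
{'time_s': 0.0, 'joints': array([ 9.12615080e-01,  3.13474785e-01,  1.49843771e+00, -2.11493413e-05,
        1.33097441e+00, -2.23416646e-01]), 'dq': array([ 1.44701215e-04, -1.10961054e-03,  8.00383082e-05, -8.40769365e-04,
       -5.81204513e-04,  7.27767970e-04]), 'tau': array([-1.89510814e-03, -4.12266862e+01, -2.59742725e+01, -3.02920589e-04,
        4.17199277e-03, -1.86236605e-06]), 'eef_pos': array([220.99459182, 475.94390505, 230.72215121]), 'ee_rot': array([-2.66813887e-04,  2.15671767e-01,  9.76465703e-01, -5.89646436e-04]), 'force': array([ 0.24041248, -0.31982572, -0.02125322]), 'wrist_torque': array([-0.03345976,  0.01771723,  0.01966862]), 'grip_force': 0.0, 'grip_width': 0.9987458331647581}
scene [ 2.10207262  1.04030374 -0.46646461] [-412.79802605 -192.18831415 1440.07092087] [[375.90652654   0.         253.85308979]
 [  0.         375.90652654 195.36451516]
 [  0.           0.           1.        ]] [-0.02103248  0.          0.          0.          0.        ]
top [ 2.18385934 -2.16448403  0.11146997] [  89.12653824  540.36765761 1393.3915825 ] [[424.3202845    0.         260.84403633]
 [  0.         424.3202845  190.50243135]
 [  0.           0.           1.        ]] [-0.12819734  0.          0.          0.          0.        ]
wrist [-2.44224653 -1.55997054 -0.21794301] [-524.9474835   -35.78862136  379.01600536] [[267.81362333   0.         258.51575208]
 [  0.         267.81362333 188.11465912]
 [  0.           0.           1.        ]] [-0.02008571  0.          0.          0.          0.        ]
```

View pics/a.png

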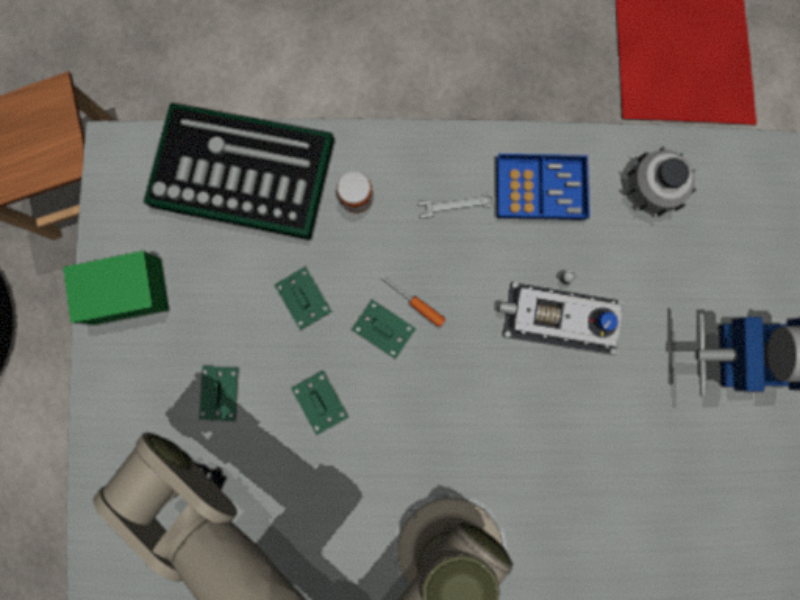

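View pics/b.png

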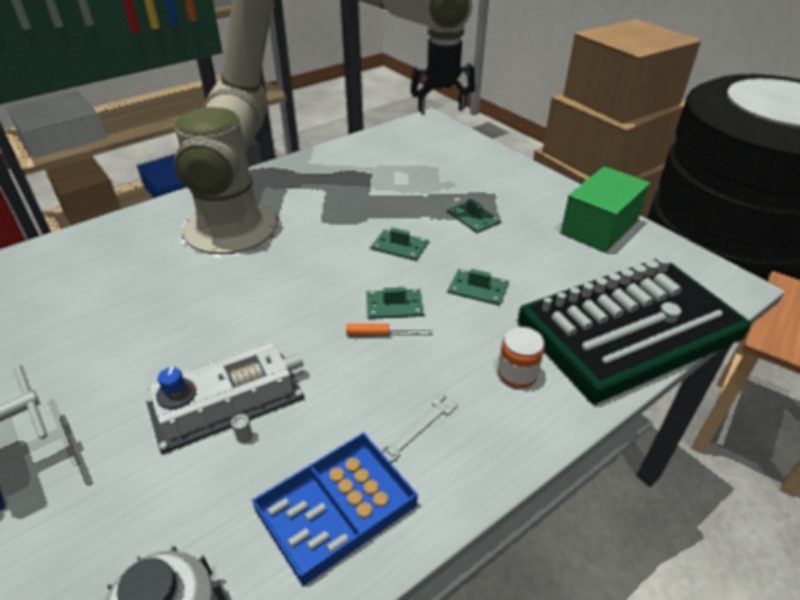

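The top view (800x600) shows the rightmost cover at (383,328). The gearbox is at (562,318), its stub pointing left (+y) and its blue knob at (604,320).

```bash
cat > h.py <<'E'
import numpy as np,cv2
from scipy.spatial.transform import Rotation as R
def ray(d,uv,z):
    p=cv2.undistortPoints(np.array(uv,float).reshape(-1,1,2),d['intrinsics'],d['D']).reshape(-1,2)
    M=cv2.Rodrigues(d['rvec'])[0]; c=-M.T@d['tvec'].ravel()
    r=np.c_[p,np.ones(len(p))]@M
    return c+r*((z-c[2])/r[:,2])[:,None]
def mask(d,kind):
    h=cv2.cvtColor(d['image'],cv2.COLOR_RGB2HSV)
    lo,hi={'green':((65,60,20),(90,255,255)),'blue':((105,120,40),(130,255,255))}[kind]
    return cv2.inRange(h,lo,hi)
def blobs(d,kind,amin=60):
    c=cv2.findContours(mask(d,kind),cv2.RETR_EXTERNAL,cv2.CHAIN_APPROX_NONE)[0]
    return [x for x in c if cv2.contourArea(x)>amin]
def proj(d,P): return cv2.projectPoints(np.array(P,float).reshape(-1,1,3),d['rvec'],d['tvec'],d['intrinsics'],d['D'])[0].reshape(-1,2)
def toolmove(s,target_xyz,ydir=None):
    "shift in tool axes to go to target, and yaw (about tool z, units of 6deg) so tool y is along ydir (mod 180)"
    q=s['ee_rot']; T=R.from_quat([q[1],q[2],q[3],q[0]])
    sh=T.inv().apply(np.array(target_xyz)-s['eef_pos'])
    yaw=None
    if ydir is not None:
        v=T.inv().apply([*ydir,0]); yaw=np.degrees(np.arctan2(-v[0],v[1])); yaw=(yaw+90)%180-90; yaw/=6
    return sh.round(1),yaw
E
python3 - <<'E'
from h import *; import pickle
D=pickle.load(open('a.pkl','rb'));d=D['top']
for b in blobs(d,'green'):
    w=ray(d,b,8)[:,:2].astype(np.float32); print('green',b.mean(0).round(),cv2.minAreaRect(w),cv2.contourArea(w))
for b in blobs(d,'blue',30):
    w=ray(d,b,105)[:,:2].astype(np.float32); print('blue',b.mean(0).round(),cv2.minEnclosingCircle(w))
# gearbox top: bright region
c=d['image'][165:235,300:410][:,:,::-1]
e=d['image'][180:240,215:295][:,:,::-1]
cv2.imwrite('pics/c.png',np.vstack([cv2.resize(c,(770,490),interpolation=cv2.INTER_CUBIC)]))
E
```

```text
green [[204. 256.]] ((314.9803771972656, 282.10931396484375), (113.0048599243164, 77.7810287475586), 30.342287063598633) 7748.76849773922
green [[139. 251.]] ((331.11285400390625, 502.31280517578125), (78.30255126953125, 113.96507263183594), 88.22502136230469) 7942.58912578458
green [[245. 209.]] ((474.5450134277344, 147.09678649902344), (112.66118621826172, 77.53005981445312), 56.80547332763672) 8007.880997959175
green [[194. 190.]] ((539.7388916015625, 323.24932861328125), (114.11800384521484, 76.57789611816406), 31.43156623840332) 7546.732979041059
green [[ 75. 185.]] ((558.0319213867188, 746.6118774414062), (143.20518493652344, 228.33409118652344), 11.608973503112793) 29332.2712127883
green [[154. 109.]] ((828.3272094726562, 476.60308837890625), (390.0423583984375, 244.9633026123047), 78.378662109375) 91210.71139222197
blue [[466. 239.]] ((379.93292236328125, -573.380859375), 24.129880905151367)
blue [[466. 214.]] ((459.569580078125, -575.86962890625), 25.161590576171875)
blue [[487. 227.]] ((421.5019836425781, -654.1646728515625), 86.47328186035156)
blue [[388. 206.]] ((488.27667236328125, -312.9041442871094), 20.116474151611328)
blue [[347. 119.]] ((770.0367431640625, -182.8331298828125), 114.35897827148438)
```

View pics/c.png

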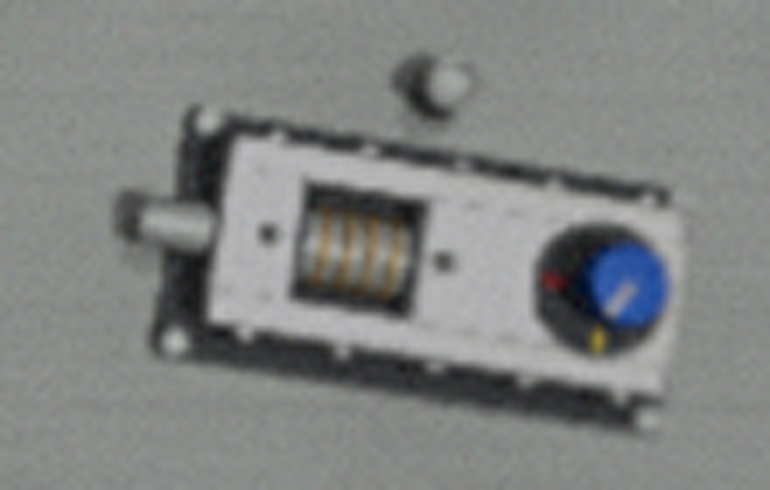

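```bash
python3 - <<'E'
from h import *; import pickle
from rig import ctrl
D=pickle.load(open('a.pkl','rb'));d=D['top']
px=np.array([[268,233],[445,262],[628,284],[555,281],[598,340],[610,310]])/7+[300,165]-0.43
z=[74,74,110,68,68,110]
w=np.array([ray(d,p,q)[0] for p,q in zip(px,z)]);print(w.round(1))
a=w[0]-w[1];print(np.linalg.norm(a),np.linalg.norm(w[1]-w[2]),np.degrees(np.arctan2(a[1],a[0])))
s=ctrl.sense()
a=np.radians(56.8)
print(toolmove(s,[474.5,147.1,200],[-np.sin(a),np.cos(a)]))
m=D['wrist'];M=cv2.Rodrigues(m['rvec'])[0];c=-M.T@m['tvec'].ravel()
q=s['ee_rot'];T=R.from_quat([q[1],q[2],q[3],q[0]]);print('cam in tool',T.inv().apply(c-s['eef_pos']),T.inv().apply(M[2]))
E
```

```text
[[ 513.2 -155.8   74. ]
 [ 500.4 -238.8   74. ]
 [ 488.4 -314.5  110. ]
 [ 492.3 -292.6   68. ]
 [ 464.8 -312.7   68. ]
 [ 476.5 -305.9  110. ]]
84.03226931753072 84.6061120185417 81.21028132369466
(array([-368.4, -191.5,   31. ]), np.float64(-13.618489894964881))
cam in tool [  70.37691414    0.2872902  -142.83450486] [-2.75686434e-01  1.87129179e-04  9.61247603e-01]
```

```bash
python3 -m inch '-36.8 -19.1 3 0 0 0;-36.8 -19.1 3 0 0 0;-36.8 -19.1 3 0 0 0;-36.8 -19.1 3 0 0 0;-36.8 -19.1 3 0 0 0;-36.8 -19.1 3 0 0 0;-36.8 -19.1 3 0 0 0;-36.8 -19.1 3 0 0 0;-36.8 -19.1 3 0 0 0;-36.8 -19.1 3 0 0 0' 1 60
python3 -m inch '0 0 0 0 0 -1.1;0 0 0 0 0 -1.1;0 0 0 0 0 -1.1;0 0 0 0 0 -1.1;0 0 0 0 0 -1.1;0 0 0 0 0 -1.1;0 0 0 0 0 -1.1;0 0 0 0 0 -1.1;0 0 0 0 0 -1.1;0 0 0 0 0 -1.1'
python3 - <<'E'
from h import *
from rig import ctrl
s=ctrl.sense();d=ctrl.capture('wrist');a=np.radians(56.8)
print(s['joints'],toolmove(s,[474.5,147.1,120],[-np.sin(a),np.cos(a)]))
cv2.imwrite('pics/d.png',d['image'][:,:,::-1])
for b in blobs(d,'green',500):
    w=ray(d,b,8)[:,:2].astype(np.float32); print(b.mean(0),cv2.minAreaRect(w))
E
```

```text
time_s: 0.98
eef_pos: [475.3, 146.0, 201.1]
ee_rot: [-0.0, 0.216, 0.976, -0.0]
force: [0.2, 1.7, 0.6]
grip_width: 0.999
grip_force: 0.0
time_s: 1.82
eef_pos: [474.3, 147.9, 201.1]
ee_rot: [-0.0, -0.354, 0.935, 0.0]
force: [-0.3, 0.1, 0.2]
grip_width: 0.997
grip_force: 0.0
[ 6.60385655e-02  2.77780594e-01  1.62652039e+00  2.15067066e-05
  1.23776073e+00 -2.22762875e+00] (array([ 0.4, -0.8, 81.1]), np.float64(-2.5638239252262878))
[[317.97942387 280.79835391]] ((537.3585815429688, 324.231201171875), (120.31468200683594, 79.7988052368164), 32.400718688964844)
[[495.43352601 259.08092486]] ((341.8118896484375, 498.6552429199219), (85.89688873291016, 84.35462188720703), 88.42950439453125)
[[258.25174825 164.8986014 ]] ((473.4834289550781, 147.8192138671875), (115.84272766113281, 80.06432342529297), 57.46513366699219)
[[422.45608108 139.92905405]] ((313.7629089355469, 280.51953125), (115.02684020996094, 83.35787963867188), 30.00469398498535)
```

View pics/d.png

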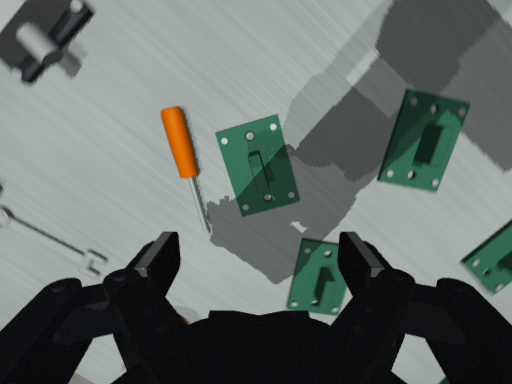

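The wrist view shows the target cover at (258,165), with its rib and holes clear. The screwdriver lies to its left, outside the path of the fingers. The other yaw branch keeps joint 6 in range for placing, so I turn +164° and descend.

```bash
python3 -m inch '0 0 0 0 0 1.1;0 0 0 0 0 1.1;0 0 0 0 0 1.1;0 0 0 0 0 1.1;0 0 0 0 0 1.1;0 0 0 0 0 1.1;0 0 0 0 0 1.1;0 0 0 0 0 1.1;0 0 0 0 0 1.1;0 0 0 0 0 1.1' 0.7 60
python3 -m inch '0 0 8 0 0 1.1;0 0 8 0 0 1.1;0 0 8 0 0 1.1;0 0 8 0 0 1.1;0 0 8 0 0 1.1;0 0 8 0 0 1.1;0 0 8 0 0 1.1;0 0 8 0 0 1.1;0 0 8 0 0 1.1;0 0 8 0 0 1.1'
python3 -m inch '0 0 0 0 0 1.1;0 0 0 0 0 1.1;0 0 0 0 0 1.1;0 0 0 0 0 1.1;0 0 0 0 0 1;0 0 0 0 0 0;0 0 0 0 0 0;0 0 0 0 0 0;0 0 0 0 0 0;0 0 0 0 0 0'
python3 - <<'E'
from h import *
from rig import ctrl
s=ctrl.sense();d=ctrl.capture('wrist');a=np.radians(57.47)
print(s['joints'],toolmove(s,[473.5,147.8,14],[-np.sin(a),np.cos(a)]))
for b in blobs(d,'green',500):
    w=ray(d,b,8)[:,:2].astype(np.float32); print(b.mean(0),cv2.minAreaRect(w))
E
```

```text
time_s: 2.7
eef_pos: [474.4, 147.9, 201.1]
ee_rot: [-0.0, 0.22, 0.976, -0.0]
force: [-0.1, -0.2, 0.1]
grip_width: 0.703
grip_force: 0.0
time_s: 3.53
eef_pos: [474.4, 147.9, 120.8]
ee_rot: [-0.0, 0.716, 0.698, -0.0]
force: [-0.3, 0.2, -0.7]
grip_width: 0.699
grip_force: 0.0
time_s: 4.37
eef_pos: [474.4, 147.9, 121.3]
ee_rot: [0.0, 0.88, 0.475, -0.0]
force: [0.9, 0.2, 0.9]
grip_width: 0.696
grip_force: 0.0
[ 6.60161228e-02  3.71355773e-01  1.72662420e+00 -2.62898817e-05
  1.04366149e+00  6.46486249e-01] (array([ -0.6,  -0.7, 107.3]), np.float64(-0.12128842139075384))
[[258.27154047 180.68407311]] ((473.7092590332031, 147.98648071289062), (114.98094177246094, 80.31307983398438), 56.780921936035156)
[[ 47.52925532 155.52659574]] ((315.76251220703125, 282.2886962890625), (117.90991973876953, 83.48278045654297), 29.574726104736328)
[[193.13945578  18.94557823]] ((511.9732971191406, 307.16888427734375), (52.5975227355957, 80.89077758789062), 31.246776580810547)
```

```bash
python3 -m inch '-0.6 -0.5 20 0 0 0;0 0 20 0 0 0;0 0 20 0 0 0;0 0 20 0 0 0;0 0 12 0 0 0;0 0 8 0 0 0;0 0 5 0 0 0;0 0 2 0 0 0;0 0 0 0 0 0;0 0 0 0 0 0'
python3 -m inch '0 0 0 0 0 0;0 0 0 0 0 0;0 0 0 0 0 0;0 0 0 0 0 0;0 0 0 0 0 0;0 0 0 0 0 0;0 0 0 0 0 0;0 0 0 0 0 0;0 0 0 0 0 0;0 0 0 0 0 0' 0 80
```

```text
time_s: 5.25
eef_pos: [474.1, 147.7, 14.9]
ee_rot: [0.0, 0.88, 0.475, 0.001]
force: [-0.4, 0.2, 0.3]
grip_width: 0.698
grip_force: 0.0
time_s: 6.08
eef_pos: [474.0, 147.7, 14.7]
ee_rot: [0.0, 0.88, 0.475, 0.0]
force: [-1.6, -1.0, 5.6]
grip_width: 0.154
grip_force: 78.8
```

```bash
python3 -m inch '0 0 -3 0 0 0;0 0 -8 0 0 0;0 0 -15 0 0 0;0 0 -22 0 0 0;0 0 -26 0 0 0;0 0 -26 0 0 0;0 0 -26 0 0 0;0 0 -26 0 0 0;-6 4.4 -21 0 0 0;-12 8.7 -12 0 0 0'
python3 -m inch '-21 14.9 0 0 0 0;-22 15.6 0 0 0 0;-22 15.6 0 0 0 0;-22 15.6 0 0 0 0;-22 15.6 0 0 0 0;-22 15.6 0 0 0 0;-22 15.6 0 0 0 0;-22 15.6 0 0 0 0;-22 15.6 0 0 0 0;-22 15.6 0 0 0 0'
python3 -m inch '-22 15.6 0 0 0 0;-22 15.6 0 0 0 0;-22 15.6 0 0 0 0;-22 15.6 0 0 0 0;-22 15.6 0 0 0 0;-15 10.6 0 0 0 0;-9 6 0 0 0 0;0 0 0 0 0 0;0 0 0 0 0 -1;0 0 0 0 0 -1'
python3 -m inch '0 0 0 0 0 -1;0 0 0 0 0 -1;0 0 0 0 0 0;0 0 0 0 0 0;0 0 0 0 0 0;0 0 0 0 0 0;0 0 0 0 0 0;0 0 0 0 0 0;0 0 0 0 0 0;0 0 0 0 0 0'
python3 - <<'E'
from h import *
from rig import ctrl
import pickle
s=ctrl.sense();d=ctrl.capture('wrist');print(s['joints'])
e=ctrl.capture('scene');pickle.dump((s,d,e),open('b.pkl','wb'))
cv2.imwrite('pics/e.png',cv2.resize(d['image'][:,:,::-1],(800,600)))
E
```

```text
time_s: 6.92
eef_pos: [474.9, 126.2, 202.1]
ee_rot: [0.0, 0.88, 0.476, 0.001]
force: [0.6, -0.2, -3.0]
grip_width: 0.152
grip_force: 78.1
time_s: 7.75
eef_pos: [483.8, -144.0, 199.5]
ee_rot: [-0.0, 0.88, 0.475, -0.0]
force: [0.5, 1.1, -3.6]
grip_width: 0.154
grip_force: 78.2
time_s: 8.58
eef_pos: [489.7, -305.6, 199.3]
ee_rot: [-0.001, 0.824, 0.566, 0.0]
force: [0.7, 0.0, -3.4]
grip_width: 0.147
grip_force: 78.2
time_s: 9.42
eef_pos: [489.7, -306.8, 199.3]
ee_rot: [-0.0, 0.762, 0.647, 0.0]
force: [-0.0, -0.3, -3.0]
grip_width: 0.148
grip_force: 78.2
[-7.62273448e-01  4.53928953e-01  1.38032950e+00  3.64819302e-05
  1.30738720e+00 -5.99344140e-01]
```

View pics/e.png

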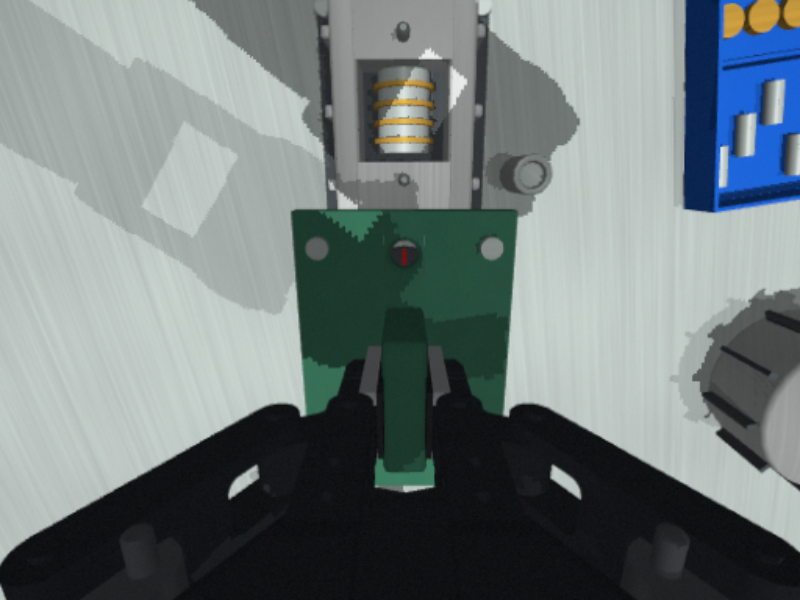

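The wrist view (800x600) shows both pins, at (403,30) and (404,180). The cover's near hole is at (404,253), with the red mark showing through it. I zoom in on these three.

```bash
python3 - <<'E'
from h import *;import pickle
s,d,e=pickle.load(open('b.pkl','rb'))
I=d['image'][:,:,::-1]
k=12
cs=[I[0:40,238:278],I[95:135,238:278],I[142:182,238:278]]
o=np.hstack([cv2.resize(c,(266,266),interpolation=cv2.INTER_CUBIC) for c in cs])
cv2.imwrite('pics/f.png',o)
E
```

```text
(no output)
```

View pics/f.png

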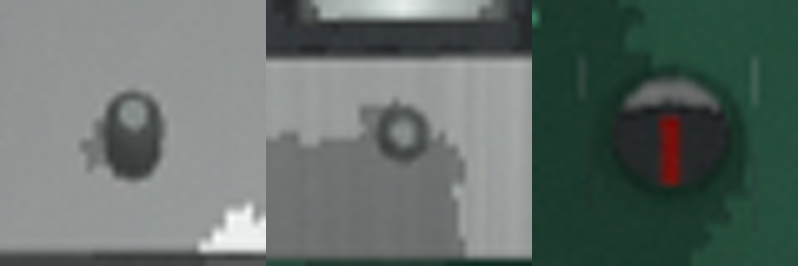

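```bash
python3 - <<'E'
from h import *;import pickle
s,d,e=pickle.load(open('b.pkl','rb'))
a=ray(d,[257.42,16.41],74)[0];b=ray(d,[258.02,114.57],74)[0];h=ray(d,[258.47,161.7],188.6)[0]
print(a,b,np.linalg.norm(a-b),(a+b)/2)
u=(a-b)/np.linalg.norm(a-b);ang=np.degrees(np.arctan2(u[1],u[0]));print(ang)
q=s['ee_rot'];T=R.from_quat([q[1],q[2],q[3],q[0]])
x=T.as_matrix()[:,0];print('toolx ang',np.degrees(np.arctan2(x[1],x[0])))
print('hole in tool',T.inv().apply(h-s['eef_pos']))
# plate near edge in image -> angle of cover
m=mask(d,'green');g=[]
for c in range(195,325,3):
    r=np.flatnonzero(m[115:160,c]); 
    if len(r): g.append([c,115+r[0]])
w=ray(d,g,192.6-.0);w=T.inv().apply(w-s['eef_pos']);p=np.polyfit(w[:,1],w[:,0],1);print('edge slope deg',np.degrees(np.arctan(p[0])),'edge x',p[1],np.abs(w[:,0]-np.polyval(p,w[:,1])).max())
print(s['eef_pos'])
E
```

```text
[ 513.03765998 -156.77790173   74.        ] [ 499.90384129 -240.0781212    74.        ] 84.3292580138739 [ 506.47075063 -198.42801147   74.        ]
81.04002225385854
toolx ang 80.6642939703278
hole in tool [42.25378375 -0.35105688 10.6825063 ]
edge slope deg 0.04210189499588027 edge x 58.40793604503545 0.022373224709795636
[ 489.74054316 -306.78801865  199.28000573]
```

```bash
python3 -m inch '5 0 0 0 0 -0.06;12 0 0 0 0 0;18 0 0 0 0 0;20 0 0 0 0 0;20 0 0 0 0 0;18 0 0 0 0 0;11 0 0 0 0 0;5.3 0 0 0 0 0;0 0 5 0 0 0;0 0 12 0 0 0'
python3 -m inch '0 0 16 0 0 0;0 0 18 0 0 0;0 0 16 0 0 0;0 0 13 0 0 0;0 0 9 0 0 0;0 0 5 0 0 0;0 0 0 0 0 0;0 0 0 0 0 0;0 0 0 0 0 0;0 0 0 0 0 0'
python3 - <<'E'
from h import *
from rig import ctrl
import pickle
s=ctrl.sense();d=ctrl.capture('wrist');e=ctrl.capture('scene');pickle.dump((s,d,e),open('c.pkl','wb'))
print(s['eef_pos'],toolmove(s,[506.77,-198.8,74.7],[.9878,-.1557]))
z=s['eef_pos'][2]-14.7
q=s['ee_rot'];T=R.from_quat([q[1],q[2],q[3],q[0]])
for t in (42,-42):
    P=s['eef_pos']+T.apply([.3+t,-.35,10.7]); print(proj(d,P))
for p in([513.04,-156.78,74],[499.9,-240.08,74]): print(proj(d,p))
I=d['image'][:,:,::-1]; J=e['image'][:,:,::-1]
c=proj(d,s['eef_pos']+T.apply([42.3,-.35,10.7]))[0].astype(int)
g=proj(e,[506,-198,90])[0].astype(int);print(c,g)
o=np.hstack([cv2.resize(I[c[1]-25:c[1]+25,c[0]-25:c[0]+25],(400,400),interpolation=cv2.INTER_CUBIC),cv2.resize(J[g[1]-40:g[1]+40,g[0]-40:g[0]+40],(400,400),interpolation=cv2.INTER_CUBIC)])
cv2.imwrite('pics/g.png',o)
E
```

```text
time_s: 10.35
eef_pos: [507.4, -199.4, 183.2]
ee_rot: [0.002, 0.76, 0.65, 0.0]
force: [0.3, -0.2, -3.0]
grip_width: 0.149
grip_force: 78.3
time_s: 11.18
eef_pos: [507.1, -199.1, 106.0]
ee_rot: [0.001, 0.76, 0.65, 0.0]
force: [-0.1, 0.1, -3.4]
grip_width: 0.15
grip_force: 78.3
[ 507.11381515 -199.08534849  106.04626388] (array([ 0.2, -0.4, 31.3]), np.float64(0.001384422277200296))
[[258.43676459 161.63188122]]
[[258.36384291 285.94577357]]
[[257.79902379 155.12923505]]
[[257.7788514  267.90278144]]
[258 161] [154 228]
```

View pics/g.png

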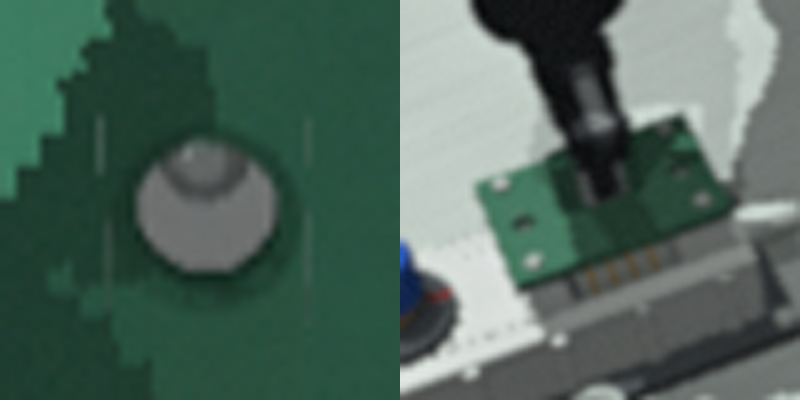

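Through the near hole the pin shows at native (258.2,155.0), against a predicted (257.8,155.1). That is aligned to about 0.3 mm, so I lower the cover.

```bash
python3 -m inch '0.2 -0.3 2 0 0 0;0 0 4 0 0 0;0 0 4 0 0 0;0 0 3 0 0 0;0 0 3 0 0 0;0 0 3 0 0 0;0 0 2 0 0 0;0 0 2 0 0 0;0 0 1 0 0 0;0 0 0 0 0 0'
python3 -m inch '0 0 1 0 0 0;0 0 1 0 0 0;0 0 1 0 0 0;0 0 1 0 0 0;0 0 1 0 0 0;0 0 1 0 0 0;0 0 0.6 0 0 0;0 0 0.4 0 0 0;0 0 0 0 0 0;0 0 0 0 0 0'
```

```text
time_s: 12.12
eef_pos: [506.5, -198.6, 81.1]
ee_rot: [-0.0, 0.76, 0.65, -0.0]
force: [0.3, -1.2, -3.6]
grip_width: 0.147
grip_force: 78.3
time_s: 12.95
eef_pos: [506.5, -198.6, 74.8]
ee_rot: [0.0, 0.76, 0.65, -0.0]
force: [-3.3, 2.6, 5.4]
grip_width: 0.147
grip_force: 79.5
```

```bash
python3 -m inch '0 0 0.4 0 0 0;0 0 0.3 0 0 0;0 0 0 0 0 0;0 0 0 0 0 0;0 0 0 0 0 0;0 0 0 0 0 0;0 0 0 0 0 0;0 0 0 0 0 0;0 0 0 0 0 0;0 0 0 0 0 0' - 30
python3 -m inch '0 0 0 0 0 0;0 0 0 0 0 0;0 0 0 0 0 0;0 0 0 0 0 0;0 0 0 0 0 0;0 0 0 0 0 0;0 0 0 0 0 0;0 0 0 0 0 0;0 0 0 0 0 0;0 0 0 0 0 0' 0.6
python3 -m inch '0 0 -4 0 0 0;0 0 -10 0 0 0;0 0 -15 0 0 0;0 0 -20 0 0 0;0 0 -20 0 0 0;0 0 -20 0 0 0;0 0 -15 0 0 0;0 0 -10 0 0 0;0 0 0 0 0 0;0 0 0 0 0 0'
python3 - <<'E'
from h import *
from rig import ctrl
import pickle
s=ctrl.sense();d=ctrl.capture('wrist');e=ctrl.capture('scene');t=ctrl.capture('top');pickle.dump((s,d,e,t),open('d.pkl','wb'))
print(s['eef_pos'],s['joints'])
I=d['image'][:,:,::-1]; J=e['image'][:,:,::-1];K=t['image'][:,:,::-1]
for b in blobs(d,'green',500):
    w=ray(d,b,68)[:,:2].astype(np.float32); print(b.mean(0),cv2.minAreaRect(w))
g=proj(e,[506,-198,90])[0].astype(int);h=proj(t,[500,-240,80])[0].astype(int)
o=np.hstack([cv2.resize(J[g[1]-45:g[1]+45,g[0]-45:g[0]+45],(300,300),interpolation=cv2.INTER_CUBIC),cv2.resize(K[h[1]-45:h[1]+45,h[0]-45:h[0]+45],(300,300),interpolation=cv2.INTER_CUBIC)])
cv2.imwrite('pics/h.png',np.vstack([cv2.resize(I[84:284,58:458],(600,300)),o]))
E
```

```text
time_s: 13.78
eef_pos: [506.5, -198.6, 74.7]
ee_rot: [0.0, 0.76, 0.65, -0.0]
force: [-6.3, 3.6, 12.7]
grip_width: 0.145
grip_force: 80.7
time_s: 14.62
eef_pos: [506.6, -198.6, 73.6]
ee_rot: [0.0, 0.76, 0.65, 0.0]
force: [-1.2, -0.2, 0.0]
grip_width: 0.597
grip_force: 0.0
time_s: 15.45
eef_pos: [506.5, -198.6, 187.7]
ee_rot: [0.0, 0.76, 0.65, 0.0]
force: [-0.2, -0.9, -0.6]
grip_width: 0.602
grip_force: 0.0
[ 506.48482791 -198.55598688  187.68222548] [-5.89068588e-01  3.90830923e-01  1.50561883e+00  2.16458372e-05
  1.24473821e+00 -4.32804356e-01]
[[258.48930481 178.7540107 ]] ((506.2744445800781, -198.23963928222656), (115.39950561523438, 79.89299011230469), 81.1931381225586)
```

View pics/h.png

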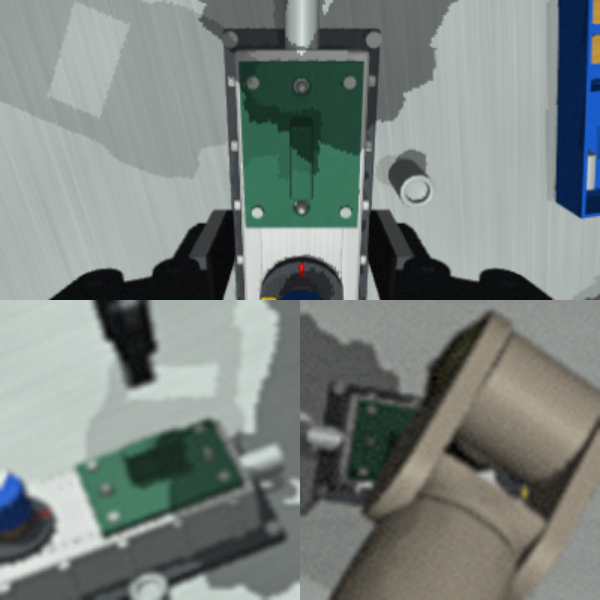

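The wrist view confirms the cover is fitted: both pins show through the holes, the plate is centred at (506.3,-198.2), and its apparent size matches the flush height. Next is the knob.

```bash
python3 -m inch '-6 0 0 0 0 0;-12 0 0 0 0 0;-16 0 0 0 0 0;-18 0 0 0 0 0;-18 0 0 0 0 0;-18 0 0 0 0 0;-15 0 0 0 0 0;-9 0 0 0 0 0;-5 0 0 0 0 0;0 0 0 0 0 0' 0.8 60
python3 - <<'E'
from h import *
from rig import ctrl
import pickle
s=ctrl.sense();d=ctrl.capture('wrist');e=ctrl.capture('scene');pickle.dump((s,d,e),open('e.pkl','wb'))
print(s['joints'],toolmove(s,[488.2,-314.2,79],[.9878,-.1557]),proj(d,[488.2,-314.2,110]))
m=mask(d,'blue');m[:,:200]=0;m[:,320:]=0
c=max(cv2.findContours(m,0,cv2.CHAIN_APPROX_NONE)[0],key=cv2.contourArea);print(cv2.boundingRect(c))
cv2.imwrite('pics/i.png',cv2.resize(d['image'][150:350,158:358,::-1],(600,600),interpolation=cv2.INTER_CUBIC))
E
```

```text
time_s: 16.43
eef_pos: [488.1, -315.0, 187.4]
ee_rot: [-0.0, 0.76, 0.649, -0.0]
force: [0.1, 0.4, 0.2]
grip_width: 0.799
grip_force: 0.0
[-7.74685782e-01  4.70460998e-01  1.38717165e+00 -2.49137261e-05
  1.28423203e+00 -6.17441191e-01] (array([  0.8,   0. , 108.4]), np.float64(-0.008602215479529699)) [[258.88139478 195.29752367]]
(237, 167, 44, 48)
```

View pics/i.png

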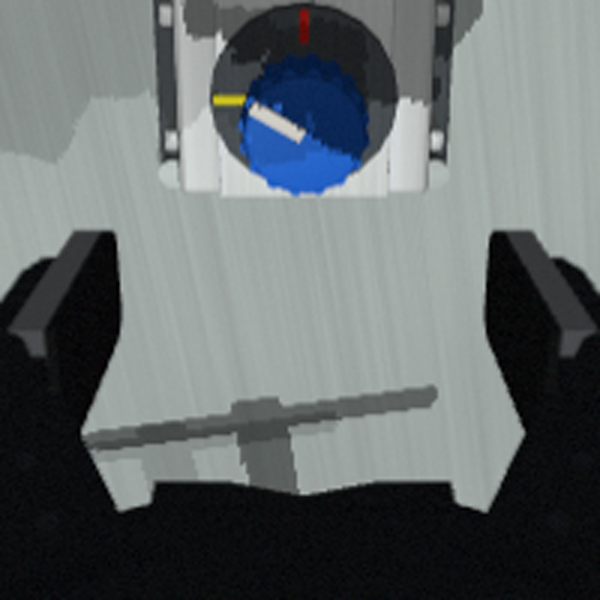

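The knob is where predicted (native (259,194)). Its white line sits about 60° short of the red mark. I descend and grip.

```bash
python3 -m inch '0.8 0 10 0 0 0;0 0 18 0 0 0;0 0 20 0 0 0;0 0 20 0 0 0;0 0 16 0 0 0;0 0 11 0 0 0;0 0 7 0 0 0;0 0 4 0 0 0;0 0 2 0 0 0;0 0 0 0 0 0'
python3 -m inch '0 0 0 0 0 0;0 0 0 0 0 0;0 0 0 0 0 0;0 0 0 0 0 0;0 0 0 0 0 0;0 0 0 0 0 0;0 0 0 0 0 0;0 0 0 0 0 0;0 0 0 0 0 0;0 0 0 0 0 0' 0.1 50
python3 -c "
from rig import ctrl
s=ctrl.sense();print(s['wrist_torque'],s['tau'])"
```

```text
time_s: 17.37
eef_pos: [488.6, -313.4, 79.8]
ee_rot: [0.0, 0.76, 0.65, 0.0]
force: [0.3, -0.7, 0.4]
grip_width: 0.8
grip_force: 0.0
time_s: 18.2
eef_pos: [488.6, -313.6, 80.4]
ee_rot: [0.001, 0.76, 0.65, 0.0]
force: [-1.5, 1.3, 5.9]
grip_width: 0.405
grip_force: 49.7
[ 0.16999542  0.25803139 -0.00045955] [-6.50668913e-02 -4.66917408e+01 -2.14609087e+01  7.26207881e-02
 -4.86596022e-01 -4.34992311e-03]
```

```bash
python3 -m inch '0 0 0 0 0 0.5;0 0 0 0 0 0.9;0 0 0 0 0 0.9;0 0 0 0 0 0.9;0 0 0 0 0 0.9;0 0 0 0 0 0.9;0 0 0 0 0 0.9;0 0 0 0 0 0.9;0 0 0 0 0 0.5;0 0 0 0 0 0'
python3 -c "
from rig import ctrl
s=ctrl.sense();print(s['wrist_torque'],s['joints'][5])"
python3 -m inch '0 0 0 0 0 0.3;0 0 0 0 0 0.3;0 0 0 0 0 0.3;0 0 0 0 0 0.3;0 0 0 0 0 0.3;0 0 0 0 0 0.3;0 0 0 0 0 0.3;0 0 0 0 0 0.3;0 0 0 0 0 0;0 0 0 0 0 0'
python3 -c "
from rig import ctrl
s=ctrl.sense();print(s['wrist_torque'],s['joints'][5])"
```

```text
time_s: 19.03
eef_pos: [489.3, -314.0, 80.4]
ee_rot: [0.001, 0.948, 0.318, 0.001]
force: [3.1, -1.8, 4.4]
grip_width: 0.408
grip_force: 49.6
[-0.15825166 -0.53801392 -0.06583779] 0.1503971104111939
time_s: 19.87
eef_pos: [489.5, -314.3, 80.4]
ee_rot: [0.002, 0.98, 0.199, 0.001]
force: [4.8, -2.4, 2.9]
grip_width: 0.405
grip_force: 49.5
[-0.41906444 -0.71589227 -0.05790128] 0.39801574118532
```

```bash
python3 -m inch '0 0 0 0 0 0.2;0 0 0 0 0 0.2;0 0 0 0 0 0.2;0 0 0 0 0 0.2;0 0 0 0 0 0.2;0 0 0 0 0 0.2;0 0 0 0 0 0.2;0 0 0 0 0 0.2;0 0 0 0 0 0;0 0 0 0 0 0'
python3 - <<'E'
from rig import ctrl
import cv2,numpy as np
s=ctrl.sense();print(s['wrist_torque'],s['joints'][5])
d=ctrl.capture('wrist');cv2.imwrite('pics/j.png',cv2.resize(d['image'][150:350,158:358,::-1],(600,600),interpolation=cv2.INTER_CUBIC))
E
```

```text
time_s: 20.7
eef_pos: [489.8, -314.4, 80.4]
ee_rot: [0.002, 0.993, 0.116, 0.002]
force: [7.1, -4.6, 1.9]
grip_width: 0.409
grip_force: 50.1
[-0.71550255 -1.14527138  0.64682151] 0.5652774331459985
```

```bash
python3 -m inch '0 0 0 0 0 0.2;0 0 0 0 0 0.2;0 0 0 0 0 0.2;0 0 0 0 0 0;0 0 0 0 0 0;0 0 0 0 0 0;0 0 0 0 0 0;0 0 0 0 0 0;0 0 0 0 0 0;0 0 0 0 0 0'
cat > line.py <<'E'
from h import *
from rig import ctrl
s=ctrl.sense();print(s['wrist_torque'].round(2),s['joints'][5])
C=np.array([488.2,-314.2,110]);ux=np.array([.9878,-.1557]);uy=np.array([.1557,.9878])
for n in('wrist','scene'):
    d=ctrl.capture(n)
    v,u=np.mgrid[0:384,0:512]
    P=ray(d,np.c_[u.ravel(),v.ravel()],110)[:,:2]-C[:2]
    r=np.hypot(*P.T).reshape(384,512)
    hs=cv2.cvtColor(d['image'],cv2.COLOR_RGB2HSV)
    m=(r<16)&(r>3)&(hs[...,1]<90)&(hs[...,2]>90)
    mm=m.ravel(); A=P[mm]
    if len(A)<3: print(n,'none',len(A));continue
    g=A.mean(0);gx,gy=g@ux,g@uy
    # principal axis of the line pixels
    w=np.linalg.svd(A-g)[2][0] if len(A)>5 else g
    w=w*np.sign(w@g)
    print(n,mm.sum(),'centroid(gb)',round(gx,1),round(gy,1),'ang centroid',np.degrees(np.arctan2(gx,gy)).round(1),'ang axis',np.degrees(np.arctan2(w@ux,w@uy)).round(1))
    D=np.where(m,1,0)
E
python3 line.py
```

```text
time_s: 21.58
eef_pos: [489.2, -314.6, 80.4]
ee_rot: [0.002, 0.996, 0.084, 0.001]
force: [3.8, -5.6, 2.8]
grip_width: 0.405
grip_force: 50.3
[-0.81 -0.57 -0.09] 0.6292906386029679
wrist 239 centroid(gb) -0.5 9.3 ang centroid -3.2 ang axis 0.8
scene 12 centroid(gb) -3.3 7.8 ang centroid -22.9 ang axis 39.6
```

The head is seated: torque peaked at 0.65 N m, the head then slipped, and the white line measures 0.8° from the red mark. I back off 90°.

```bash
python3 -m inch '0 0 0 0 0 -0.5;0 0 0 0 0 -0.9;0 0 0 0 0 -0.9;0 0 0 0 0 -0.9;0 0 0 0 0 -0.9;0 0 0 0 0 -0.9;0 0 0 0 0 -0.9;0 0 0 0 0 -0.9;0 0 0 0 0 -0.9;0 0 0 0 0 -0.9'
python3 -m inch '0 0 0 0 0 -0.9;0 0 0 0 0 -0.9;0 0 0 0 0 -0.9;0 0 0 0 0 -0.9;0 0 0 0 0 -0.9;0 0 0 0 0 -0.9;0 0 0 0 0 -0.7;0 0 0 0 0 -0.3;0 0 0 0 0 0;0 0 0 0 0 0'
python3 line.py
```

```text
time_s: 22.52
eef_pos: [488.9, -314.0, 80.4]
ee_rot: [0.001, 0.859, 0.512, 0.0]
force: [0.6, -2.1, 6.5]
grip_width: 0.405
grip_force: 50.5
time_s: 23.35
eef_pos: [488.3, -313.9, 80.3]
ee_rot: [0.0, 0.645, 0.764, -0.0]
force: [-3.3, -2.6, 7.9]
grip_width: 0.406
grip_force: 50.7
[-0.25  0.34  0.06] -0.9419183070426114
wrist 240 centroid(gb) -9.3 -0.6 ang centroid -93.4 ang axis -89.6
scene none 2
```

```bash
python3 - <<'E'
from rig import ctrl
import cv2,numpy as np
a=ctrl.capture('wrist')['image'];b=ctrl.capture('scene')['image']
cv2.imwrite('pics/k.png',np.hstack([cv2.resize(a[100:300,158:358],(400,400)),cv2.resize(b[140:340,60:260],(400,400))])[:,:,::-1])
E
```

```text
(no output)
```

View pics/k.png

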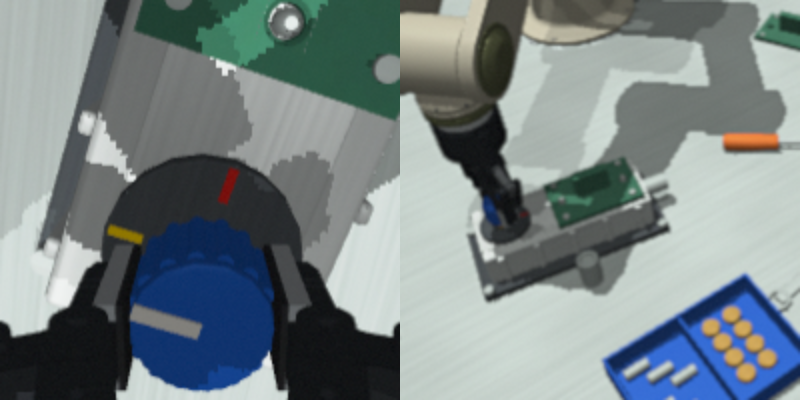

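The white line runs from (200,332) to (130,313), parallel to the yellow mark. The cover is fitted and flush, the knob is still gripped, and the socket is standing, so I hand in.

```bash
python3 -c "
from rig import ctrl
print(ctrl.finish_job())"
```

```text
the job is handed in; nothing more can be done
None
```

The job is handed in at about 23.5 s: the cover lies flush on both pins, and the adjuster was seated, backed off a quarter turn (white line about 90° from the seat) and is still gripped there; the bystanders in the last views were undisturbed.

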